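# Unclamp the food warmer and hold its lid half open

### The job

Free the lid of the stainless countertop food warmer by turning its two wing-shaped clamp nuts about a quarter turn outwards each, so that neither clamp finger lies over the lid. Then lift the lid and hold it open at 45 degrees for a customer to look in; it falls shut by itself, so finish while still holding it there. Leave the other things on the counter where they are.

Things in the scene. Friction and masses are not known exactly. Their poses are not given: they have to be found in the camera images.
- warmer: low stainless food warmer fixed to the counter, casing 230 mm deep (own x), 330 mm wide (own y), 95 mm high, with a flat hinged lid. Origin: middle of the underside. Own x points from its front (clamps and lid bar, on the robot's side) to its hinge, own y to its left end as the robot sees it, z up
- lid_bar (a point): middle of the lid's front grip bar: round steel, 12 mm thick, 120 mm long (108 clear between its end brackets) along the warmer's y, 52 mm in front of the lid's edge, 103 mm above the counter when shut; 285 mm in front of the hinge axis and 8 mm above it. Own axes turn with the lid: x to the hinge, y along the bar. It can turn between finger pads that hold it while the lid swings
- lid_hinge (a point): middle of the lid's hinge axis, at the casing's rear upper edge, 115 mm behind the warmer's middle and 95 mm above the counter; the axis runs along the warmer's y
- lid (a joint): opening angle of the lid (rad): 0 shut, 0.785 = 45 degrees, stop at 1.75. Steel plate 233 x 336 mm, 0.5 to 0.9 kg; shut, its rim top is 106 mm and its raised middle 118 mm above the counter. Lifts with 2 to 5 N at the bar, falls shut when let go. Cannot lift more than about 10 mm at the bar while a clamp finger lies over it
- left_clamp (a joint): angle (rad) of the left clamp nut about its upright axis: 0 = finger points straight back over the lid (along the warmer's x); grows as the nut is turned outwards (counter-clockwise from above), finger swinging to the warmer's left end; lid free of it from 1.17, stop at 1.6. Starts between 0 and 0.3; light friction (0.06 N m), stays where left
- right_clamp (a joint): angle (rad) of the right clamp nut about its upright axis: 0 = finger points straight back over the lid (along the warmer's x); grows as the nut is turned outwards (clockwise from above), finger swinging to the warmer's right end; lid free of it from 1.17, stop at 1.6. Starts between 0 and 0.3; light friction (0.06 N m), stays where left
- left_wing (a point): middle of the left clamp nut's wing, on its axis, 142 mm above the counter, 25 mm in front of the casing, 115 mm left of its middle. Upright steel plate 46 mm long, 9 thick, from 126 to 154 mm above the counter, in line with the flat clamp finger below (own x, along the finger; z up). Finger: 14 mm wide, reaches 42 mm from the axis, 110 to 118 mm above the counter
- right_wing (a point): middle of the right clamp nut's wing, on its axis, 142 mm above the counter, 25 mm in front of the casing, 115 mm right of its middle. Upright steel plate 46 mm long, 9 thick, from 126 to 154 mm above the counter, in line with the flat clamp finger below (own x, along the finger; z up). Finger: 14 mm wide, reaches 42 mm from the axis, 110 to 118 mm above the counter
- nozzle: bystander: white plastic cone nozzle, 56 mm across, 85 mm high, standing in front of the warmer's left half; origin at the foot
- spatula: bystander: spatula 250 mm long lying flat on the counter along the warmer's front, below the lid bar
- weight: bystander: dark steel cylinder weight 60 mm across, 40 mm high, in front of the warmer's right half; origin at the foot
- bowl: bystander: steel bowl 120 mm across, 55 mm high, off the warmer's front left corner; origin at the foot
- jar: bystander: glass jar 70 mm across, 100 mm high, at the left end of the warmer; origin at the foot
- mug: bystander: white mug 76 mm across, 85 mm high, at the right end of the warmer; origin at the foot

How it is judged (in metres and radians):
On the way, in this order (a step that is already met when the one before it is completed fails the run):
1. both clamp fingers turned clear while the lid is still shut (value of joint each of left_clamp, right_clamp above 1.19 rad and value of joint lid below 0.06 rad), for 0.2 s.
2. the lid is lifted by the fingers (value of joint lid above 0.4 rad and contact force between the fingers and lid above 0.5 N), for 0.1 s.
At the end, for the whole second after the job is handed in: The lid stands still, open at 45 degrees (within about 5.7 degrees), carried by the fingers and by nothing else; both clamp fingers are clear of the lid (turned at least 1.19 rad); each bystander is within 30 mm of where it was (value of joint each of left_clamp, right_clamp above 1.19 rad and value of joint lid between 0.685 and 0.885 rad and velocity of joint lid between -0.1 and 0.1 rad/s and contact force between the fingers and lid above 0.5 N and distance of each of nozzle, spatula, bowl, mug, jar, weight from where it was at the start of the episode below 0.03 m and not (contact force between lid and nozzle above 0.2 N) and not (contact force between lid and spatula above 0.2 N) and not (contact force between lid and bowl above 0.2 N) and not (contact force between lid and mug above 0.2 N) and not (contact force between lid and jar above 0.2 N) and not (contact force between lid and weight above 0.2 N)); the arm keeps its last pose, push and grip.
It fails at once if a bystander is knocked over or pushed away (30 mm) (distance of any of nozzle, spatula, bowl, mug, jar, weight from where it was at the start of the episode above 0.03 m).
It also fails if it takes over 61 s, if anything falls off the work surface, if the arm or the gripper's body presses on something with over 40 N, if the wrist force passes 120 N, or if a joint passes its speed limit or range.

### The arm

A 6-joint arm with a two-finger parallel gripper is mounted at the origin on the work surface. World frame = base frame: x ahead of the robot, y to its left, z up, the work surface at z = 0. Lengths are in mm, angles in rad, forces in N, time in s.
With the tool pointing down it reaches from about 350 to 875 mm from the base axis. Payload 4.2 kg.
Tool frame: the origin (TCP) lies on the mounting face of the last link; the fingertips stand 173 mm ahead of it and the grasp point (between the pads) lies 155 mm ahead of it (tcp_to_grasp is the distance from the TCP to the grasp point, in mm); z points along the fingers, y is the direction in which the jaws open and shut (so a half turn about z gives the same grasp; the last joint's range is limited). The gripper opens to 85 mm and grips with 20 to 120 N. Pads are 22 mm wide; open, the fingers measure 114 mm over their backs; the gripper's body (76 mm by 85 mm) begins 54 mm behind the grasp point. The pads swing forward as they close: fully open they stand 13 mm farther back than shut.
Start: joints at [1.415, 0.385, 0.008, 0, -1.194, -0.259], TCP at [251.846, 571.991, 404.712] pointing down, gripper open.
Joint ranges: [-3.14, 3.14], [-1.21, 2.06], [-1.07, 1.41], [-3.16, 2.05], [-2.99, -0.16], [-3.1, 3.1]. Speed limits (rad/s): [2.79, 2.79, 3.14, 3.14, 3.14, 3.14].

### API

Orientations are given as a unit quaternion [x, y, z, w].
In Python, from bench import * gives the robot as it stands. The module is installed in compiled form; this text tells all that it offers.
- The arm moves only by the tool apply_moves, never from a script. Its arguments are lists of equal length, an entry for each row: "fingers": the closure, from 0 (fully open) to 1 (shut); "dp": the shift along the world's x, y, z in cm, a list of three; "yaw": the turn about the world's z in degrees. A call has 1 to 10 rows; each row is the pose to reach, as a shift and turn from the pose measured when the call began; what a row does not reach only later rows make up. A row lasts 1/10 s, in which the tool goes at most 50 mm and 8.59 degrees, less where a joint would pass 70% of its speed; a pose out of reach is approached as far as the arm can. A call with a gripper value outside its range is refused whole. The fingers move at their own pace and stop on an object; the grip force is fixed at half the most. Time passes only in rows, so rows that repeat a pose let the fingers close. It gives the time, the measured TCP pose, the force and the opening at its end, in the units of the state.
- read_state(): the state, without advancing time (a new reading comes with each control period).
- get_image(name): name is "scene" or "top" or "wrist"; returns a dict with "color" (480x640x3 uint8, blue, green, red), "mtx" (3x3 intrinsics, pixels), "camera_from_world" (4x4, takes a point from world to camera coordinates); the wrist camera has in their place "tool_from_camera" (4x4, takes a point from camera to tool coordinates, whose origin is the TCP and whose axes are the flange's). Camera axes: x right, y down, z forward; pixel columns grow to the right and rows downward; lengths in mm; the calibration is good to about 2 mm. A picture is of the moment at which its call begins: read the wrist's pose just before it. There is no depth.
- job_done(): hands the job in, once; it reports no verdict.
The state is a dict: "clock": time; "joints": joint angles; "joint_vel": joint speeds; "joint_efforts": joint torques, N m; "position": TCP position; "ee_rot": TCP orientation; "contact_force": force on the tool from outside, world axes, zero at the start; "wrist_torque": the same for the moment, N m; "gripper_width": finger opening in mm.
Only numpy, scipy, OpenCV 4.12 (cv2) and the standard library are available. Lean on these libraries where they do the work, as an engineer would, in place of code of your own. Each camera call takes 0.05 s, during which the arm holds its last target. There are 200 camera calls.

## Working session

There is one attempt and no reset: what is moved stays moved. The work goes in short steps, Python scripts to look and compute and a tool call to move; the robot and the scene stay as the last step left them, time stands still between calls to the robot, and variables do not carry over. Pictures are saved under pics/ and viewed, about 8 in all and at most 12, crops included, and the job is handed in when it is done.

Besides the shell and the picture viewer there is one more tool, called after "Request:" by a JSON object that holds its "fn" and its "kwargs", one argument or row to a line. apply_moves: Moves the arm, as the interface text tells. Its arguments: {"type":"object","properties":{"fingers":{"type":"array","items":{"type":"number"}},"dp":{"type":"array","items":{"type":"array","items":{"type":"number"}}},"yaw":{"type":"array","items":{"type":"number"}}},"required":["fingers","dp","yaw"]}

```bash
mkdir -p pics; cat > h.py <<'E'
from bench import *
import numpy as np, cv2
from scipy.spatial.transform import Rotation as R
def snap(name,fn):
    s=read_state(); im=get_image(name); cv2.imwrite('pics/'+fn,im['color'])
    K=np.array(im['mtx'])
    if name=='wrist':
        T=np.eye(4);T[:3,:3]=R.from_quat(s['ee_rot']).as_matrix();T[:3,3]=s['position']
        W=T@np.array(im['tool_from_camera'])
    else: W=np.linalg.inv(np.array(im['camera_from_world']))
    np.savez('pics/'+fn[:-4]+'.npz',K=K,W=W)
    return im['color'],K,W
def load(fn):
    d=np.load('pics/'+fn+'.npz');return d['K'],d['W']
def ray(K,W,u,v,z):
    d=W[:3,:3]@np.linalg.solve(K,[u,v,1.]);o=W[:3,3]
    return o+d*(z-o[2])/d[2]
def proj(K,W,p):
    q=K@(np.linalg.inv(W)@np.r_[p,1])[:3];return q[:2]/q[2]
E
python3 - <<'E'
from h import *
print(read_state())
for n in('top','scene'):
    c,K,W=snap(n,n+'1.png');print(n,W.round(3).tolist(),K.tolist())
E
```

```text
{'clock': 0.0, 'joints': array([ 1.41459011e+00,  3.85540362e-01,  6.59538857e-03, -4.59093298e-04,
       -1.19399404e+00, -2.58579066e-01]), 'joint_vel': array([-0.0012616 , -0.00293889,  0.00108928,  0.00070513, -0.00052263,
        0.00124439]), 'joint_efforts': array([-3.31401461e-04, -3.92283869e+01,  1.88395947e+01,  4.18615535e+00,
       -4.69821956e-03, -3.43527660e-06]), 'position': array([251.77012387, 571.8120755 , 403.62495488]), 'ee_rot': array([ 9.78553094e-01, -2.05991867e-01, -1.58258820e-04,  1.08085358e-03]), 'contact_force': array([-0.13820489,  0.46748906,  0.48672897]), 'wrist_torque': array([ 0.00890845,  0.03201259, -0.02190208]), 'gripper_width': 85.6152036383157}
top [[-0.021, -0.992, 0.125, 442.495], [-1.0, 0.021, -0.005, 35.56], [0.003, -0.126, -0.992, 1295.275], [0.0, 0.0, 0.0, 1.0]] [[620.1135421030555, 0.0, 319.53277770249116], [0.0, 620.1135421030555, 239.58121898265145], [0.0, 0.0, 1.0]]
scene [[-0.879, 0.39, -0.275, 915.031], [0.477, 0.736, -0.48, 578.675], [0.015, -0.553, -0.833, 1038.548], [0.0, 0.0, 0.0, 1.0]] [[508.4951379156841, 0.0, 316.7075395243199], [0.0, 508.4951379156841, 237.46325642069297], [0.0, 0.0, 1.0]]
```

View pics/top1.png

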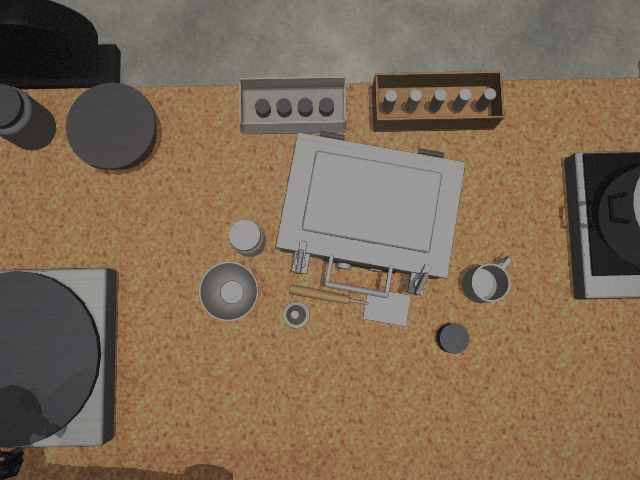

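View pics/scene1.png

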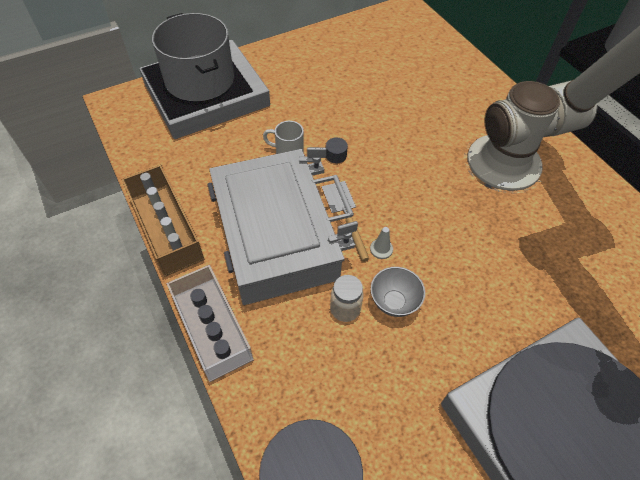

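```bash
cat >> h.py <<'E'
def world(px,p): # px=(x,y,th)
    c,s=np.cos(px[2]),np.sin(px[2]);return np.array([px[0]+c*p[0]-s*p[1],px[1]+s*p[0]+c*p[1],p[2]])
E
python3 - <<'E'
from h import *
K,W=load('top1');im=cv2.imread('pics/top1.png')
pc=[(298,135),(464,161),(445,277),(277,247)]
P=np.array([ray(K,W,*q,106) for q in pc]);print(P.round(1))
M=np.array([(115,168),(115,-168),(-118,-168),(-118,168)],float)
a,b=M-M.mean(0),P[:,:2]-P[:,:2].mean(0)
th=np.arctan2((a[:,0]*b[:,1]-a[:,1]*b[:,0]).sum(),(a*b).sum())
Rm=np.array([[np.cos(th),-np.sin(th)],[np.sin(th),np.cos(th)]])
t=P[:,:2].mean(0)-Rm@M.mean(0);px=(*t,th);print('pose',px,np.degrees(th));print('res',(M@Rm.T+t-P[:,:2]).round(1))
np.save('pose.npy',px)
for n,p in dict(bar=(-170,0,103),lw=(-140,115,142),rw=(-140,-115,142),hinge=(115,0,95)).items():
    w=world(px,p);print(n,w.round(1),proj(K,W,w).round(1))
x0,y0=265,225;c=cv2.resize(im[y0:y0+130,x0:x0+200],None,fx=4,fy=4,interpolation=cv2.INTER_CUBIC);
for p in((-170,0,103),(-140,115,142),(-140,-115,142)):
    u=proj(K,W,world(px,p));cv2.circle(c,tuple(int(v) for v in ((u-[x0,y0])*4+2)),3,(0,0,255),-1)
cv2.imwrite('pics/crop1.png',c)
E
```

```text
[[ 801.9   67.5  106. ]
 [ 742.6 -257.9  106. ]
 [ 515.4 -209.9  106. ]
 [ 580.1  111.8  106. ]]
pose (np.float64(661.4839600952495), np.float64(-72.40707361690629), np.float64(-0.193775216773794)) -11.102502095371033
res [[ 4.8  2.8]
 [-0.6 -1.6]
 [-2.1 -4.7]
 [-2.1  3.4]]
bar [494.7 -39.7 103. ] [356.6 289.8]
lw [546.2  67.4 142. ] [299.7 262.4]
rw [ 502.  -158.3  142. ] [421.6 283.6]
hinge [774.3 -94.6  95. ] [379.9 148.5]
```

View pics/crop1.png

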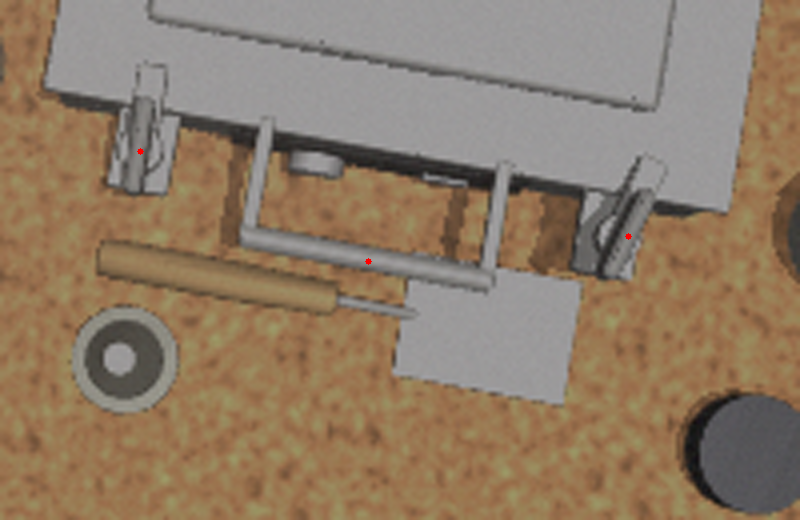

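The top view shows the warmer turned about -11°. The fitted wing and bar points land on the parts within about 1 mm. The left wing's yaw is about -8.5° and the right wing's about -27°. I'll move above the left wing.

Request:
{"fn": "apply_moves", "kwargs": {
  "fingers": [0,0,0,0,0,0,0,0,0,0],
  "dp": [
    [2.9,-5,0],
    [5.8,-10,0],
    [8.7,-15,0],
    [11.6,-20,0],
    [14.5,-25,0],
    [17.4,-30,0],
    [20.3,-35,0],
    [23.2,-40,0],
    [26.1,-45,0],
    [29.4,-50.4,0]
  ],
  "yaw": [2,4,6,8,10,12,14,15.3,15.3,15.3]
}}

```text
clock: 1.1
position: [503.5, 137.7, 403.6]
ee_rot: [0.997, -0.074, -0.0, 0.001]
contact_force: [0.0, 0.4, 0.1]
gripper_width: 85.3
```

Request:
{"fn": "apply_moves", "kwargs": {
  "fingers": [0,0,0,0,0],
  "dp": [
    [2,-3.4,0],
    [4.27,-7.03,0],
    [4.27,-7.03,0],
    [4.27,-7.03,0],
    [4.27,-7.03,0]
  ],
  "yaw": [0,0,0,0,0]
}}

```text
clock: 1.6
position: [545.8, 67.8, 403.3]
ee_rot: [0.997, -0.074, -0.001, 0.001]
contact_force: [0.1, -1.0, 0.9]
gripper_width: 85.2
```

```bash
python3 - <<'E'
from h import *
s=read_state();print(s['position'],s['joints'].round(3),R.from_quat(s['ee_rot']).as_matrix().round(4).tolist())
c,K,W=snap('wrist','w1.png');px=np.load('pose.npy');print(W.round(3).tolist())
for p in((-140,115,154),(-140,-115,154),(-170,0,103)):
    u=proj(K,W,world(px,p));print(p,u);cv2.circle(c,tuple(int(v) for v in u),3,(0,0,255),-1)
cv2.imwrite('pics/w1m.png',c)
E
```

```text
[545.82272888  67.80030266 403.29549945] [ 4.190e-01  2.590e-01 -1.800e-01  1.000e-03 -1.134e+00  1.004e+00] [[0.9892, -0.1467, -0.0013], [-0.1467, -0.9892, -0.002], [-0.001, 0.0022, -1.0]]
[[-0.146, -0.939, -0.313, 627.929], [-0.989, 0.139, 0.044, 55.515], [0.002, 0.316, -0.949, 372.424], [0.0, 0.0, 0.0, 1.0]]
(-140, 115, 154) [310.31698655 260.64254595]
(-140, -115, 154) [719.73499073 278.54162725]
(-170, 0, 103) [473.87181079 282.32312549]
```

View pics/w1m.png

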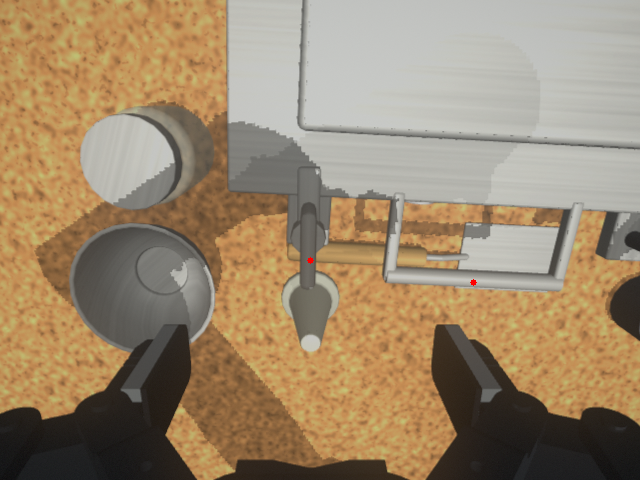

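```bash
python3 - <<'E'
from h import *
px=np.load('pose.npy');K,W=load('w1')
for a in (.03,.07):
  f=lambda r,z:proj(K,W,world(px,(-140+r*np.cos(a),115+r*np.sin(a),z))).round(1)
  print(a,'tip',f(42,118),'wing ends top',f(23,154),f(-23,154),'bottom',f(23,126),f(-23,126))
c=cv2.imread('pics/w1.png')[150:350,230:400];cv2.imwrite('pics/c2.png',cv2.resize(c,None,fx=3,fy=3))
E
```

```text
0.03 tip [311.5 174.1] wing ends top [311.  220.4] [309.6 298.5] bottom [310.9 208. ] [309.7 279. ]
0.07 tip [308.7 174.1] wing ends top [309.3 220.4] [311.2 298.5] bottom [309.4 208.1] [311.1 279. ]
```

View pics/c2.png

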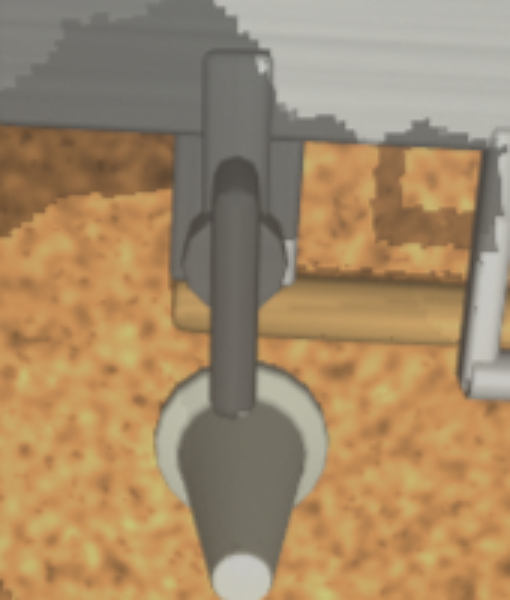

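Request:
{"fn": "apply_moves", "kwargs": {
  "fingers": [0,0,0,0,1,1,1,1,1,1],
  "dp": [
    [0.4,0.05,-3.5],
    [0.4,0.05,-7.5],
    [0.4,0.05,-10.2],
    [0.4,0.05,-10.2],
    [0.4,0.05,-10.2],
    [0.4,0.05,-10.2],
    [0.4,0.05,-10.2],
    [0.4,0.05,-10.2],
    [0.4,0.05,-10.2],
    [0.4,0.05,-10.2]
  ],
  "yaw": [0,0,0,0,0,0,0,0,0,0]
}}

```text
clock: 2.65
position: [549.8, 68.6, 302.3]
ee_rot: [0.997, -0.073, 0.0, 0.001]
contact_force: [-2.0, -0.7, 4.4]
gripper_width: 8.0
```

Request:
{"fn": "apply_moves", "kwargs": {
  "fingers": [1,1,1,1,1,1,1,1,1,1],
  "dp": [
    [0,0,0],
    [0,0,0],
    [0,0,0],
    [0,0,0],
    [0,0,0],
    [0,0,0],
    [0,0,0],
    [0,0,0],
    [0,0,0],
    [0,0,0]
  ],
  "yaw": [6,14,22,30,38,46,54,62,70,78]
}}

```text
clock: 3.65
position: [549.0, 69.5, 302.4]
ee_rot: [0.82, 0.573, 0.0, -0.001]
contact_force: [-4.9, 6.0, 3.8]
gripper_width: 7.8
```

Request:
{"fn": "apply_moves", "kwargs": {
  "fingers": [1,0,0,0,0,0,0,0,0,0],
  "dp": [
    [0,0,0],
    [0,0,0],
    [0,0,0],
    [0,0,0],
    [0,0,3.5],
    [0,0,7],
    [0,0,10],
    [-1.5,-5,10],
    [-3,-10,10],
    [-4,-14,10]
  ],
  "yaw": [0,0,0,0,0,0,0,-8,-16,-24]
}}

```text
clock: 4.65
position: [508.0, -71.9, 402.8]
ee_rot: [0.922, 0.387, 0.001, -0.001]
contact_force: [0.2, 0.2, -0.6]
gripper_width: 85.6
```

```bash
python3 - <<'E'
from h import *
s=read_state();m=R.from_quat(s['ee_rot']).as_matrix();print(s['position'],np.degrees(np.arctan2(m[1,0],m[0,0])),s['joints'].round(2))
E
```

```text
[508.04513461 -71.92694268 402.80936762] 45.58636487031981 [ 0.18  0.2  -0.26 -0.   -1.11  2.19]
```

Request:
{"fn": "apply_moves", "kwargs": {
  "fingers": [0,0,0,0,0,0,0,0,0,0],
  "dp": [
    [-0.1,-3,0],
    [-0.3,-6,0],
    [-0.45,-8.64,0],
    [-0.45,-8.64,0],
    [-0.45,-8.64,0],
    [-0.45,-8.64,0],
    [-0.45,-8.64,0],
    [-0.45,-8.64,0],
    [-0.45,-8.64,0],
    [-0.45,-8.64,0]
  ],
  "yaw": [-8,-16,-24,-32,-40,-48,-56,-64,-72.6,-72.6]
}}

```text
clock: 5.65
position: [503.5, -158.5, 402.8]
ee_rot: [0.972, -0.234, 0.001, 0.0]
contact_force: [-0.1, -0.1, -0.9]
gripper_width: 85.5
```

```bash
python3 - <<'E'
from h import *
s=read_state();m=R.from_quat(s['ee_rot']).as_matrix();print(s['position'],np.degrees(np.arctan2(m[1,0],m[0,0])),s['joints'].round(2))
c,K,W=snap('wrist','w2.png');px=np.load('pose.npy')
for a in (.25,.29):
  f=lambda r,z:proj(K,W,world(px,(-140+r*np.cos(a),-115-r*np.sin(a),z))).round(1)
  print(a,'tip',f(42,118),'wing ends top',f(23,154),f(-23,154),'bottom',f(23,126),f(-23,126))
print('bar ends',*[proj(K,W,world(px,(-170,y,103))).round(1) for y in(60,0,-60)])
print('left tip',proj(K,W,world(px,(-140,115+42,118))))
E
```

```text
[ 503.48372327 -158.48068935  402.81980749] -27.04223872782937 [ 0.    0.22 -0.23  0.   -1.12  1.1 ]
0.25 tip [310.9 178.7] wing ends top [311.9 225.3] [314. 303.] bottom [311.8 212.6] [313.7 283.3]
0.29 tip [313.7 178.7] wing ends top [313.6 225.3] [312.4 303. ] bottom [313.3 212.6] [312.3 283.3]
bar ends [ 91.5 338.8] [168.8 318.5] [248.7 297.6]
left tip [-66.95680592 347.29112076]
```

View pics/w2.png

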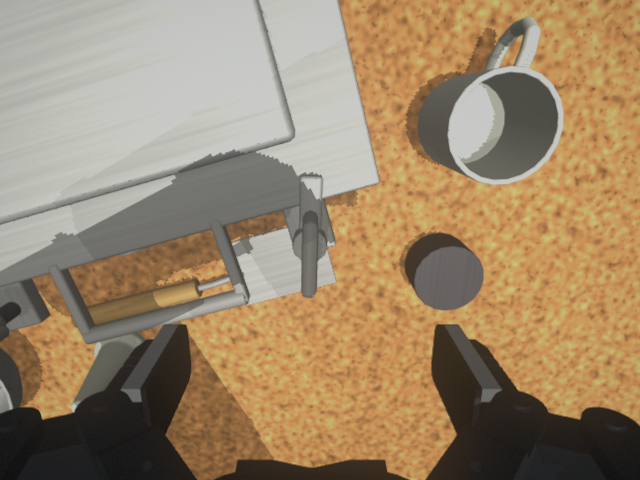

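Request:
{"fn": "apply_moves", "kwargs": {
  "fingers": [0,0,0,0,1,1,1,1,1,1],
  "dp": [
    [0.15,0.05,-3.5],
    [0.15,0.05,-7.5],
    [0.15,0.05,-10.1],
    [0.15,0.05,-10.1],
    [0.15,0.05,-10.1],
    [0.15,0.05,-10.1],
    [0.15,0.05,-10.1],
    [0.15,0.05,-10.1],
    [0.15,0.05,-10.1],
    [0.15,0.05,-10.1]
  ],
  "yaw": [0,0,0,0,0,0,0,0,0,0]
}}

```text
clock: 6.7
position: [505.1, -158.1, 302.7]
ee_rot: [0.973, -0.232, 0.002, 0.0]
contact_force: [-1.3, -1.0, 3.8]
gripper_width: 7.4
```

Request:
{"fn": "apply_moves", "kwargs": {
  "fingers": [1,1,1,1,1,1,1,1,1,1],
  "dp": [
    [0,0,0],
    [0,0,0],
    [0,0,0],
    [0,0,0],
    [0,0,0],
    [0,0,0],
    [0,0,0],
    [0,0,0],
    [0,0,0],
    [0,0,0]
  ],
  "yaw": [-6,-14,-22,-30,-38,-46,-54,-60,-64,-64]
}}

```text
clock: 7.7
position: [503.5, -159.3, 302.7]
ee_rot: [-0.701, 0.713, 0.0, -0.004]
contact_force: [-5.3, -5.6, 3.6]
gripper_width: 7.5
```

Request:
{"fn": "apply_moves", "kwargs": {
  "fingers": [0,0,0,0,0,0,0,0,0,0],
  "dp": [
    [0,0,0],
    [0,0,0],
    [0,0,0],
    [0,0,3.5],
    [0,0,7],
    [0,0,10],
    [-0.3,4,10],
    [-0.6,8,10],
    [-0.85,11.97,10],
    [-0.85,11.97,10]
  ],
  "yaw": [0,0,0,0,0,0,-5,-10,-10,-10]
}}

```text
clock: 8.7
position: [494.9, -36.3, 403.1]
ee_rot: [-0.639, 0.77, 0.001, -0.003]
contact_force: [0.2, -0.0, 0.3]
gripper_width: 85.4
```

```bash
python3 - <<'E'
from h import *
s=read_state();m=R.from_quat(s['ee_rot']).as_matrix();print(s['position'],np.degrees(np.arctan2(m[1,0],m[0,0])),s['joints'].round(2))
c,K,W=snap('wrist','w3.png');px=np.load('pose.npy')
print('bar ends',*[proj(K,W,world(px,(-170,y,103))).round(1) for y in(60,0,-60)])
t,Kt,Wt=snap('top','t3.png')
y0,x0=225,265
d=cv2.resize(t[y0:y0+90,x0:x0+200],(640,288),interpolation=cv2.INTER_CUBIC)
o=np.vstack([c,d]);cv2.imwrite('pics/w3t.png',cv2.resize(o,None,fx=.78,fy=.78,interpolation=cv2.INTER_AREA))
E
```

```text
[494.85155342 -36.25644407 403.10786924] -100.63642746031204 [ 0.26  0.17 -0.3   0.   -1.11 -0.44]
bar ends [310.4 309.8] [311.2 228.3] [312.1 135.1]
```

View pics/w3t.png

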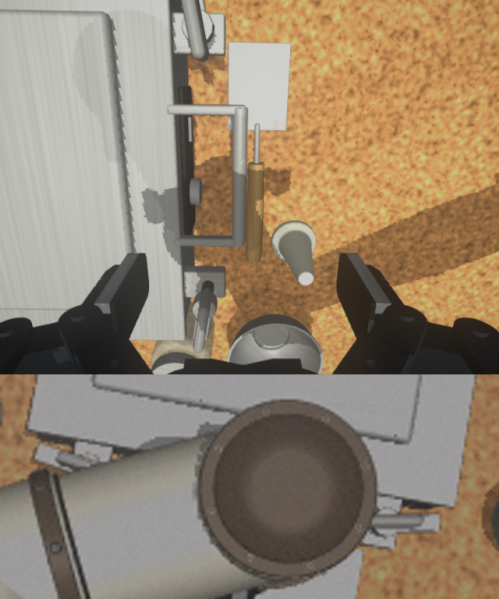

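Request:
{"fn": "apply_moves", "kwargs": {
  "fingers": [0.45,0.45,0.45,0.45],
  "dp": [
    [0.18,-0.34,0],
    [0.18,-0.34,-3],
    [0.18,-0.34,-6],
    [0.18,-0.34,-6]
  ],
  "yaw": [0,0,0,0]
}}

```text
clock: 9.2
position: [495.7, -43.4, 339.1]
ee_rot: [-0.636, 0.771, 0.003, -0.007]
contact_force: [-0.4, 0.1, -0.4]
gripper_width: 47.0
```

Request:
{"fn": "apply_moves", "kwargs": {
  "fingers": [0.45,0.45,0.45,0.45,0.45],
  "dp": [
    [0.1,0.35,-3],
    [0.1,0.35,-6],
    [0.1,0.35,-8.1],
    [0.1,0.35,-8.1],
    [0.1,0.35,-8.1]
  ],
  "yaw": [0,0,0,0,0]
}}

```text
clock: 9.7
position: [497.7, -40.4, 259.3]
ee_rot: [-0.636, 0.771, 0.002, -0.007]
contact_force: [0.3, 0.7, -0.7]
gripper_width: 47.0
```

Request:
{"fn": "apply_moves", "kwargs": {
  "fingers": [1,1,1,1,1,1],
  "dp": [
    [-0.05,0,-0.1],
    [-0.05,0,-0.1],
    [-0.05,0,-0.1],
    [-0.05,0,-0.1],
    [-0.05,0,-0.1],
    [-0.05,0,-0.1]
  ],
  "yaw": [0,0,0,0,0,0]
}}

```text
clock: 10.3
position: [497.2, -40.3, 259.9]
ee_rot: [-0.636, 0.772, 0.002, -0.006]
contact_force: [-1.6, 0.3, 6.4]
gripper_width: 9.9
```

```bash
python3 - <<'E'
from h import *
s=read_state();m=R.from_quat(s['ee_rot']).as_matrix();print(s['position'],s['gripper_width'],s['contact_force'],m.round(4).tolist())
u=np.array([np.cos(-.19),np.sin(-.19)])
for d in range(0,48,4):
    t=np.radians(d);dx=285-285*np.cos(t)+8*np.sin(t);dz=285*np.sin(t)+8*np.cos(t)-8
    print(d,(dx*u/10).round(2),round(dz/10,2))
c,K,W=snap('scene','s4.png');cv2.imwrite('pics/s4c.png',cv2.resize(c[120:280,200:420],None,fx=3,fy=3))
E
```

```text
[497.23711273 -40.28419223 259.89737102] 9.929871408460382 [-1.59416495  0.32128875  6.44627296] [[-0.1904, -0.9816, -0.0119], [-0.9817, 0.1905, -0.0049], [0.0071, 0.0107, -0.9999]]
0 [ 0. -0.] 0.0
4 [ 0.12 -0.02] 1.99
8 [ 0.38 -0.07] 3.96
12 [ 0.77 -0.15] 5.91
16 [ 1.3  -0.25] 7.82
20 [ 1.96 -0.38] 9.7
24 [ 2.74 -0.53] 11.52
28 [ 3.64 -0.7 ] 13.29
32 [ 4.67 -0.9 ] 14.98
36 [ 5.81 -1.12] 16.6
40 [ 7.05 -1.36] 18.13
44 [ 8.4  -1.62] 19.57
```

View pics/s4c.png

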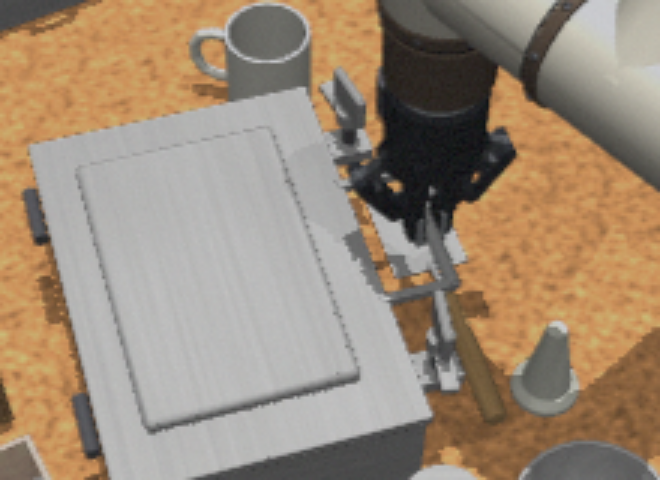

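Both clamp fingers point outwards and the bar is between the pads, at 9.9 mm opening. Next I'll lift along the hinge arc.

Request:
{"fn": "apply_moves", "kwargs": {
  "fingers": [1,1,1,1,1,1,1,1,1,1],
  "dp": [
    [0.05,-0.01,1.0],
    [0.12,-0.02,2.0],
    [0.23,-0.04,3.0],
    [0.38,-0.07,3.96],
    [0.56,-0.11,4.94],
    [0.77,-0.15,5.9],
    [1.02,-0.2,6.87],
    [1.3,-0.25,7.82],
    [1.62,-0.31,8.77],
    [1.96,-0.38,9.7]
  ],
  "yaw": [0,0,0,0,0,0,0,0,0,0]
}}

```text
clock: 11.35
position: [516.5, -44.2, 357.3]
ee_rot: [-0.636, 0.772, 0.003, -0.007]
contact_force: [0.1, 0.7, -5.5]
gripper_width: 9.4
```

Request:
{"fn": "apply_moves", "kwargs": {
  "fingers": [1,1,1,1,1,1,1,1,1,1],
  "dp": [
    [0.48,-0.09,1.14],
    [0.99,-0.19,2.27],
    [1.56,-0.3,3.37],
    [2.18,-0.42,4.44],
    [2.85,-0.55,5.49],
    [3.55,-0.68,6.5],
    [4.3,-0.83,7.48],
    [5.09,-0.98,8.43],
    [5.92,-1.14,9.34],
    [6.75,-1.3,10.2]
  ],
  "yaw": [0,0,0,0,0,0,0,0,0,0]
}}

```text
clock: 12.35
position: [583.1, -57.5, 460.6]
ee_rot: [-0.636, 0.772, 0.004, -0.009]
contact_force: [-5.3, 1.3, 1.0]
gripper_width: 9.4
```

Request:
{"fn": "apply_moves", "kwargs": {
  "fingers": [1,1,1,1],
  "dp": [
    [0,0,0],
    [0,0,0],
    [0,0,0],
    [0,0,0]
  ],
  "yaw": [0,0,0,0]
}}

```text
clock: 12.75
position: [582.8, -57.4, 460.5]
ee_rot: [-0.636, 0.772, 0.004, -0.009]
contact_force: [-1.5, 1.6, -0.9]
gripper_width: 9.5
```

```bash
python3 - <<'E'
from h import *
s=read_state();m=R.from_quat(s['ee_rot']).as_matrix();print(s['position'],s['gripper_width'],s['contact_force'],s['joint_vel'].round(3))
from scipy.optimize import brentq
dz=s['position'][2]-259.9;print('angle',brentq(lambda t:285*np.sin(t)+8*np.cos(t)-8-dz,0,1.4))
dx=np.hypot(*(s['position'][:2]-[497.2,-40.3]));print('from x',brentq(lambda t:285-285*np.cos(t)+8*np.sin(t)-dx,0,1.4))
c,K,W=snap('scene','s5.png');t,_,_=snap('top','t5.png')
o=np.hstack([cv2.resize(c[80:290,180:440],(520,420)),cv2.resize(t[120:360,190:520],(280,204))[:204] if 0 else cv2.copyMakeBorder(cv2.resize(t[120:360,200:520],(280,210)),0,210,0,0,0)])
cv2.imwrite('pics/f5.png',o)
E
```

```text
[582.80716751 -57.37594468 460.52051852] 9.516731295312898 [-1.45313462  1.55707697 -0.94351957] [-0.001  0.001 -0.002 -0.    -0.003 -0.   ]
angle 0.7927698100455451
from x 0.7764900482441572
```

View pics/f5.png

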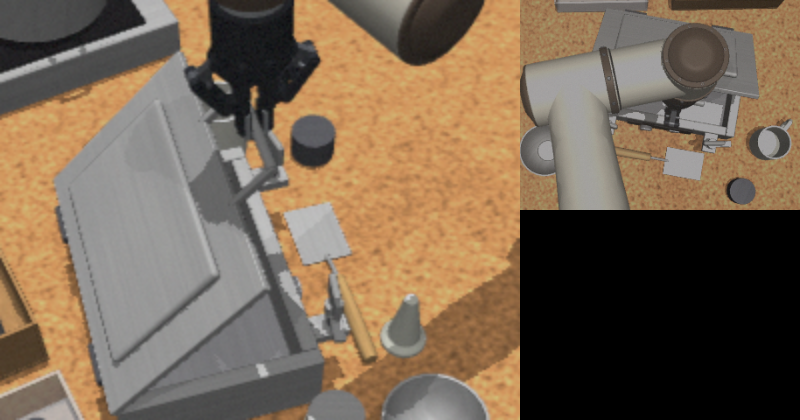

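The scene view shows the lid up at about 45° with its bar in the fingers, both clamps turned outwards and the bystanders where they were. The lid angle comes to 0.79 rad from height and 0.78 from reach. I'm handing in.

```bash
python3 -c "
from bench import *
job_done();s=read_state();print(s['clock'],s['position'],s['gripper_width'])"
```

```text
the job is handed in; nothing more can be done
the job is handed in; nothing more can be done
```

I turned both clamp nuts clear of the lid, lifted the lid by its bar to about 45°, and handed the job in while still holding it there.

- **Clamps:** I gripped each wing and turned it outwards. They ended at about 1.41 rad (left) and 1.39 rad (right), taken from the tool's yaw. The pictures agree roughly, and both are past the 1.19 needed.
- **Lid:** The lid angle came to 0.79 rad from the bar's height and 0.78 rad from its reach. The arm was still, and the fingers were on the bar at 9.5 mm opening. That is below the bar's 12 mm, but the reading also ran 1 to 1.5 mm low on the 9 mm wings.
- **Bystanders:** In the last pictures they looked undisturbed, but I judged this by eye and did not measure it. The arm hid the nozzle and part of the bowl in the top view, and the jar was only partly in view.
- **Time:** It took about 13 s of the 61 s allowed. No reading after hand-in was possible, so the final second is unchecked.

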